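Line up the detergent tubs by size on the counter ledge

ROBOT

A 6-joint arm with a two-finger parallel gripper is mounted at the origin on the work surface. World frame = base frame: x ahead of the robot, y to its left, z up, the work surface at z = 0. Lengths are in m, angles in rad, forces in N, time in s.
With the tool pointing down it reaches from about 0.275 to 0.875 m from the base axis. Payload 12.5 kg.
Tool frame: the origin (TCP) lies between the finger pads; the fingertips stand 17 mm ahead of it and the grasp point (between the pads) lies 2 mm behind it (robot.nose_length is the z of the fingertips in the tool frame, in m); z points along the fingers, y is the line along which they close (so a half turn about z gives the same grasp; the last joint's range is limited). The gripper opens to 85 mm and grips with 20 to 120 N. Pads are 22 mm wide; open, the fingers measure 114 mm over their backs; the gripper's body (76 mm by 85 mm) begins 54 mm behind the grasp point. The pads swing forward as they close: fully open they stand 13 mm farther back than shut.
Start: joints at [1.129, 0.351, 1.652, -0, 1.139, -0.085], TCP at [0.192, 0.515, 0.248] pointing down, gripper open.
Joint ranges: [-2.75, 2.75], [-0.79, 2.1], [0.01, 2.65], [-1.57, 4.71], [0.07, 3.14], [-2.87, 2.87]. Speed limits (rad/s): [2.22, 2.22, 2.79, 3.14, 3.14, 3.14].

INTERFACE

Orientations are given as a rotation vector (axis times angle).
In Python, from bench import telemetry, read_camera, ticket, robot gives the robot as it stands. The module is installed in compiled form; this text tells all that it offers.
- The arm moves only by the tool move_arm, never from a script. Its arguments are lists of equal length, an entry for each row: "linear": the shift along the tool's x, y, z in units of 30 mm (1.0 is 30 mm), a list of three; "twist": the turn, a rotation vector about the tool's x, y, z in units of 6 degrees (1.0 is 6 degrees), a list of three; "claw": the opening, from -1 (shut) to 1 (fully open). In form: {"linear": [[dx, dy, dz], ...], "twist": [[wx, wy, wz], ...], "claw": [claw, ...]}. A call has 1 to 20 rows; each row is the pose to reach, as a shift and turn from the pose commanded when the call began, along the tool's axes at that moment; what a row does not reach only later rows make up. A row lasts 1/10 s, in which the tool goes at most 50 mm and 8.59 degrees, less where a joint would pass 70% of its speed; a pose out of reach is approached as far as the arm can. A call with a gripper value outside its range is refused whole. The fingers move at their own pace and stop on an object; the grip force is fixed at half the most. Time passes only in rows, so rows that repeat a pose let the fingers close. It gives the time, the measured TCP pose, the force, the opening and the grip force at its end, in the units of the state.
- telemetry.get_state(): the state, without advancing time (a new reading comes with each control period).
- read_camera(name): name is "side" or "top" or "wrist"; returns a dict with "color" (480x640x3 uint8, red, green, blue), "K" (3x3 intrinsics, pixels), "rvec" (rotation vector, rad) and "tvec" (3), from world to camera coordinates, as OpenCV has them. Camera axes: x right, y down, z forward; pixel columns grow to the right and rows downward; lengths in m; the calibration is good to about 2 mm. A picture is of the moment at which its call begins. There is no depth.
- ticket.job_done(): hands the job in; it is judged then, once.
The state is a dict: "time": time; "qpos": joint angles; "dq": joint speeds; "effort": joint torques, N m; "position": TCP position; "eef_rot": TCP orientation; "wrist_force": force on the tool from outside, world axes, zero at the start; "moment": the same for the moment, N m; "grip_width": finger opening in m; "grip_force": force on a finger pad.
Only numpy, scipy, OpenCV 4.12 (cv2) and the standard library are available. Lean on these libraries where they do the work, as an engineer would, in place of code of your own. Each camera call takes 0.05 s, during which the arm holds its last target. There are 200 camera calls.

TASK

Tidy the laundry counter: stand the four lidded tubs upright on the four rubber mats of the ledge, one centred on each mat, in order of size, with the smallest next to the steel coin box and each one after it larger, so that the largest is at the far end from the coin box. Set them down rather than dropping or tipping them, and leave the slim glass bottle standing where it is.

Things in the scene. Friction and masses are not known exactly. Their poses are not given: they have to be found in the camera images.
- tub_s: The smallest and shortest of four alike closed round tubs (white plastic, paper band, blue lid): a plain upright cylinder 38 mm in diameter and 60 mm tall, about 70 g. It starts standing on the counter. Origin at the centre of its underside, z up.
- tub_m: The second smallest of four alike closed round tubs (white plastic, paper band, blue lid): a plain upright cylinder 46 mm in diameter and 82 mm tall, about 130 g. It starts standing on the counter. Origin at the centre of its underside, z up.
- tub_l: The second largest of four alike closed round tubs (white plastic, paper band, blue lid): a plain upright cylinder 54 mm in diameter and 104 mm tall, about 210 g. It starts standing on the counter. Origin at the centre of its underside, z up.
- tub_xl: The largest and tallest of four alike closed round tubs (white plastic, paper band, blue lid): a plain upright cylinder 62 mm in diameter and 126 mm tall, about 320 g. It starts standing on the counter. Origin at the centre of its underside, z up.
- mat_a: First (counted from the right, -y, end) of four alike black rubber discs, 72 mm across, 3 mm thick, fixed in a straight row, a to d, 105 mm apart on a grey ledge (6 mm high, 90 x 410 mm) that runs roughly along y, turned up to 12 degrees. Origin at the centre of its underside; its top is 9 mm above the counter.
- mat_b: Second (counted from the right, -y, end) of four alike black rubber discs, 72 mm across, 3 mm thick, fixed in a straight row, a to d, 105 mm apart on a grey ledge (6 mm high, 90 x 410 mm) that runs roughly along y, turned up to 12 degrees. Origin at the centre of its underside; its top is 9 mm above the counter.
- mat_c: Third (counted from the right, -y, end) of four alike black rubber discs, 72 mm across, 3 mm thick, fixed in a straight row, a to d, 105 mm apart on a grey ledge (6 mm high, 90 x 410 mm) that runs roughly along y, turned up to 12 degrees. Origin at the centre of its underside; its top is 9 mm above the counter.
- mat_d: Fourth and last (counted from the right, -y, end) of four alike black rubber discs, 72 mm across, 3 mm thick, fixed in a straight row, a to d, 105 mm apart on a grey ledge (6 mm high, 90 x 410 mm) that runs roughly along y, turned up to 12 degrees. Origin at the centre of its underside; its top is 9 mm above the counter.
- coin_box: Steel coin box with a slot in its top, 90 x 90 mm, 75 mm tall, fixed just beyond one end of the row of mats (centre 117 mm from the centre of the nearest mat, which is mat_a or mat_d). A cardboard carton of like footprint, 60 mm tall, not listed, is fixed beyond the other end. Origin at the centre of its underside.
- glass_bottle: Slim amber glass bottle with a small white cap, 32 mm in diameter and 80 mm tall, about 90 g, standing loose among the tubs. Not part of the job: leave it standing. Origin at the centre of its underside.
Mind the look-alikes: they are no part of the job. Leave any green or yellow look-alike of the tub_l alone.

How it is judged:
By the outcome, as a careful person would: the job done as asked, in the order asked, and still so for the second after the job is handed in, with the robot touching nothing.
It also fails if it takes over 112 s, if anything falls off the work surface, if the arm or the gripper's body presses on something with over 40 N, if the wrist force passes 120 N, or if a joint passes its speed limit or range.

## Working session

There is one attempt and no reset: what is moved stays moved. The work goes in short steps, Python scripts to look and compute and a tool call to move; the robot and the scene stay as the last step left them, time stands still between calls to the robot, and variables do not carry over. Pictures are saved under pics/ and viewed, at most 14 in all, crops included, and the job is handed in when it is done.

Besides the shell and the picture viewer there is one more tool, called after "Emit:" as name(argument=value, ...), one argument or row to a line, values as JSON. move_arm: Moves the arm, as the interface text tells. Its arguments: {"type":"object","properties":{"linear":{"type":"array","items":{"type":"array","items":{"type":"number"}}},"twist":{"type":"array","items":{"type":"array","items":{"type":"number"}}},"claw":{"type":"array","items":{"type":"number"}}},"required":["linear","twist","claw"]}

```bash
mkdir -p pics
cat > h.py <<'E'
import numpy as np, cv2
from bench import telemetry, read_camera, ticket, robot
def ray(c,u,v,z):
    R=cv2.Rodrigues(np.array(c["rvec"],float))[0];t=np.array(c["tvec"],float).ravel()
    d=R.T@np.linalg.solve(np.array(c["K"]),[u,v,1.]);o=-R.T@t
    return o+d*(z-o[2])/d[2]
def proj(c,P):
    return cv2.projectPoints(np.array(P,float).reshape(-1,3),np.array(c["rvec"],float),np.array(c["tvec"],float),np.array(c["K"],float),None)[0].reshape(-1,2)
E
python3 - <<'E'
from h import *
for n in("top","side"):
    c=read_camera(n);cv2.imwrite(f"pics/{n}0.png",c["color"][:,:,::-1])
    R=cv2.Rodrigues(np.array(c["rvec"],float))[0];print(n,-R.T@np.array(c["tvec"]).ravel(),c["K"][0][0])
    np.save(n+".npy",c,allow_pickle=True)
s=telemetry.get_state();print(s)
E
```

```text
top [ 0.29844625 -0.04168063  1.18829564] 553.3473476937916
side [ 0.07753768 -0.44692222  0.7298617 ] 467.60839083198226
{'time': 0.1, 'qpos': array([ 1.12939117e+00,  3.51178856e-01,  1.65234535e+00, -8.64514992e-06,
        1.13908051e+00, -8.45416399e-02]), 'dq': array([-0.0001388 , -0.00149587, -0.00113152, -0.00060809,  0.00130965,
       -0.00062956]), 'effort': array([-5.78655436e-04, -5.06838512e+01, -2.91870832e+01, -1.01368225e-04,
        2.78971194e-03,  3.94381300e-05]), 'position': array([0.1919679 , 0.51512389, 0.24781976]), 'eef_rot': array([-5.57539115e-01, -3.09146354e+00,  1.53816546e-03]), 'wrist_force': array([-0.61281639,  0.4248573 ,  0.26569853]), 'moment': array([0.00410227, 0.02840443, 0.00131768]), 'grip_force': 0.0, 'grip_width': 0.08502482369020999}
```

View pics/top0.png

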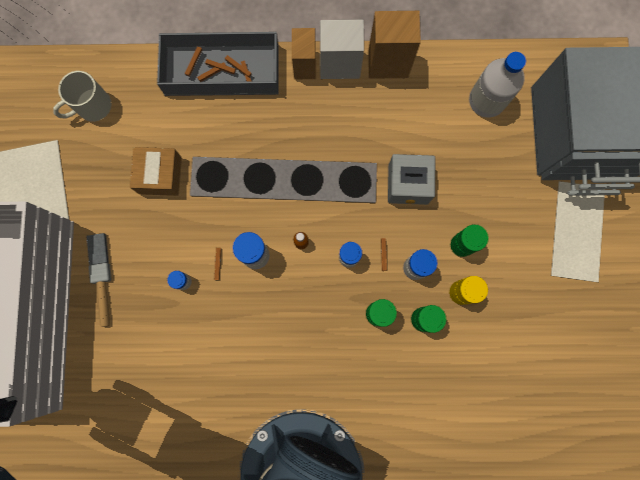

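View pics/side0.png

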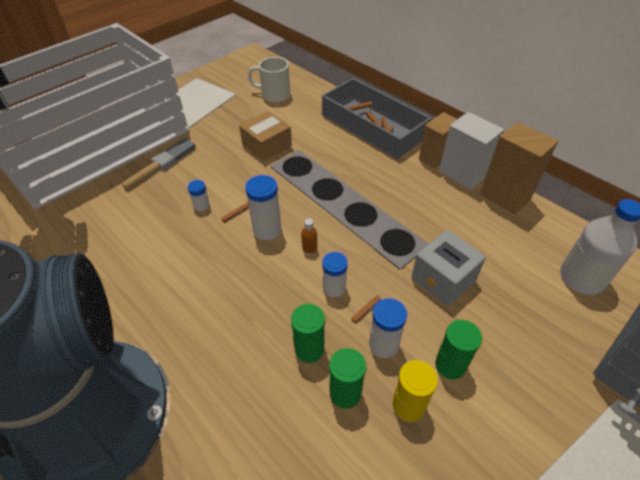

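The top picture shows the coin box (412,178) at the right, next to mat_a (355,182), then b (307,180), c (260,178) and d (212,176), with the carton at (155,170).
Blue-lidded candidates are (177,280) smallest, (350,253) second, (422,263) third and (249,248) largest. The bottle cap at (515,62), the green tubs (470,238), (382,313) and (430,318), the yellow tub (472,289) and the amber bottle (301,240) are not part of the job.

```bash
cat > meas.py <<'E'
from h import *
def lids(c):
    hsv=cv2.cvtColor(np.ascontiguousarray(c["color"]),cv2.COLOR_RGB2HSV)
    m=cv2.inRange(hsv,(100,140,60),(125,255,255))
    return [k for k in cv2.findContours(m,0,2)[0] if cv2.contourArea(k)>60]
H=dict(s=.060,m=.082,l=.104,xl=.126);D=dict(s=.038,m=.046,l=.054,xl=.062)
E
python3 - <<'E'
from meas import *
for n in("top","side"):
    c=np.load(n+".npy",allow_pickle=True).item()
    for k in lids(c):
        e=cv2.fitEllipse(k)
        x,y,w,h=cv2.boundingRect(k)
        print(n,np.round(e[0],1),np.round(e[1],1),(x,y,w,h))
        for t in H:
            p=ray(c,*e[0],H[t]);q=ray(c,e[0][0]+1,e[0][1],H[t])
            print("  ",t,p.round(4)[:2],"dia",round(np.sqrt(e[1][0]*e[1][1])*np.linalg.norm(q-p),4))
c=np.load("top.npy",allow_pickle=True).item()
g=cv2.cvtColor(np.ascontiguousarray(c["color"]),cv2.COLOR_RGB2GRAY)
m=cv2.inRange(g,0,45)[150:210,185:385]
M=[]
for k in cv2.findContours(m,0,2)[0]:
    if cv2.contourArea(k)>400:
        e=cv2.fitEllipse(k);u=np.array(e[0])+[185,150];p=ray(c,*u,.009);M.append(p);print("mat",u.round(1),np.round(e[1],1),p.round(4))
M=np.array(sorted(M,key=lambda p:p[1]));print(np.linalg.norm(np.diff(M,axis=0),axis=1));np.save("mats.npy",M)
h=cv2.cvtColor(np.ascontiguousarray(c["color"]),cv2.COLOR_RGB2HSV)
for u in [(301,238)]:print("bottle",ray(c,*u,.08))
for n,u,z in [("coin",(413,171),.075),("carton",(155,165),.06),("g1",(474,234),.104),("g2",(381,312),.104),("g3",(431,318),.104),("y",(474,289),.104)]:print(n,ray(c,*u,z).round(3))
cv2.imwrite("pics/crop.png",cv2.resize(c["color"][220:340,150:500,::-1],None,fx=2.2,fy=2.2,interpolation=2))
E
```

```text
top [176.7 279.4] [16.9 18. ] (168, 271, 18, 18)
   s [0.3939 0.2518] dia 0.0359
   m [0.3921 0.246 ] dia 0.0352
   l [0.3902 0.2403] dia 0.0345
   xl [0.3883 0.2346] dia 0.0338
top [422.9 262.6] [26.1 26.6] (409, 249, 28, 27)
   s [ 0.4246 -0.2525] dia 0.0537
   m [ 0.4222 -0.2484] dia 0.0526
   l [ 0.4197 -0.2443] dia 0.0516
   xl [ 0.4173 -0.2402] dia 0.0505
top [350.4 252.8] [21.3 21.6] (340, 242, 22, 22)
   s [ 0.446  -0.1047] dia 0.044
   m [ 0.4431 -0.1035] dia 0.0431
   l [ 0.4402 -0.1022] dia 0.0422
   xl [ 0.4373 -0.101 ] dia 0.0414
top [248.4 247.5] [30.1 30.6] (233, 232, 32, 32)
   s [0.4587 0.1053] dia 0.0628
   m [0.4556 0.1025] dia 0.0616
   l [0.4524 0.0996] dia 0.0604
   xl [0.4493 0.0967] dia 0.0591
top [514.6  61.8] [18.4 21.2] (505, 52, 21, 21)
   s [ 0.8582 -0.4653] dia 0.0423
   m [ 0.8473 -0.457 ] dia 0.0415
   l [ 0.8364 -0.4488] dia 0.0406
   xl [ 0.8255 -0.4405] dia 0.0398
side [389.3 314.5] [31.  33.1] (373, 299, 34, 32)
   s [ 0.4444 -0.2334] dia 0.0529
   m [ 0.4323 -0.2404] dia 0.0512
   l [ 0.4203 -0.2474] dia 0.0494
   xl [ 0.4082 -0.2545] dia 0.0477
s
[... 482 characters left out ...]
311
   l [0.3735 0.202 ] dia 0.0301
   xl [0.3631 0.1792] dia 0.029
side [261. 188.] [25.3 30.7] (246, 176, 31, 25)
   s [0.4893 0.1511] dia 0.0582
   m [0.4758 0.1314] dia 0.0563
   l [0.4623 0.1118] dia 0.0543
   xl [0.4488 0.0922] dia 0.0524
mat [354.5 181.3] [30.  30.9] [ 0.6103 -0.1192  0.009 ]
mat [306.6 179.6] [30.3 30.7] [ 0.6154 -0.0144  0.009 ]
mat [259.1 177.8] [30.3 30.5] [0.6204 0.0901 0.009 ]
mat [211.9 176.1] [29.8 30.9] [0.6254 0.1943 0.009 ]
[0.10484889 0.10466489 0.10429023]
bottle [ 0.47444892 -0.0040208   0.08      ]
coin [ 0.614 -0.236  0.075]
carton [0.637 0.305 0.06 ]
g1 [ 0.476 -0.347  0.104]
g2 [ 0.324 -0.16   0.104]
g3 [ 0.312 -0.256  0.104]
y [ 0.367 -0.342  0.104]
```

View pics/crop.png

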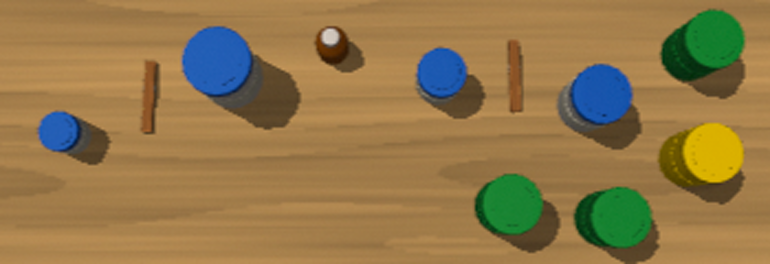

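The crop confirms the choice: four blue-lidded tubs with diameters in the order s, m, l, xl, and the green and yellow ones left out. Mats come out 105 mm apart as specified. Turning the fingers along world x and moving over tub_s.

Emit:
move_arm(
  linear=[
    [-9.38,-5.89,0],
    [-9.38,-5.89,0],
    [-9.38,-5.89,0],
    [-9.38,-5.89,0],
    [-9.38,-5.89,0],
    [-9.38,-5.89,0],
    [-9.38,-5.89,0],
    [-9.38,-5.89,0],
    [-9.38,-5.89,0],
    [-9.38,-5.89,0],
    [-9.38,-5.89,0],
    [-9.38,-5.89,0],
    [-9.38,-5.89,0],
    [-9.38,-5.89,0],
  ],
  twist=[
    [0,0,11.59],
    [0,0,11.59],
    [0,0,11.59],
    [0,0,11.59],
    [0,0,11.59],
    [0,0,11.59],
    [0,0,11.59],
    [0,0,11.59],
    [0,0,11.59],
    [0,0,11.59],
    [0,0,11.59],
    [0,0,11.59],
    [0,0,11.59],
    [0,0,11.59],
  ],
  claw=[1,1,1,1,1,1,1,1,1,1,1,1,1,1],
)

```text
time: 1.5
position: [0.3939, 0.2517, 0.2483]
eef_rot: [-2.22, -2.223, 0.0]
wrist_force: [-1.1, 0.5, 0.1]
grip_width: 0.0858
grip_force: 0.0
```

Emit:
move_arm(
  linear=[
    [0,0,1.5],
    [0,0,3.0],
    [0,0,4.4],
    [0,0,5.5],
    [0,0,6.4],
    [0,0,7.0],
    [0,0,7.28],
    [0,0,7.28],
    [0,0,7.28],
    [0,0,7.28],
    [0,0,7.28],
    [0,0,7.28],
    [0,0,7.28],
    [0,0,7.28],
    [0,0,7.28],
    [0,0,7.28],
    [0,0,7.28],
    [0,0,7.28],
  ],
  twist=[
    [0,0,0],
    [0,0,0],
    [0,0,0],
    [0,0,0],
    [0,0,0],
    [0,0,0],
    [0,0,0],
    [0,0,0],
    [0,0,0],
    [0,0,0],
    [0,0,0],
    [0,0,0],
    [0,0,0],
    [0,0,0],
    [0,0,0],
    [0,0,0],
    [0,0,0],
    [0,0,0],
  ],
  claw=[1,1,1,1,1,1,1,1,-1,-1,-1,-1,-1,-1,-1,-1,-1,-1],
)

```text
time: 3.3
position: [0.3944, 0.2517, 0.0308]
eef_rot: [2.221, 2.221, 0.002]
wrist_force: [-2.3, -0.1, 10.4]
grip_width: 0.0369
grip_force: 59.1
```

Emit:
move_arm(
  linear=[
    [0,0,-0.3],
    [0,0,-1.0],
    [0,0,-2.2],
    [0,0,-3.6],
    [0,0,-4.8],
    [0,0,-5.33],
    [-1,0.58,-5.33],
    [-2.3,1.34,-5.33],
    [-3.6,2.1,-5.33],
    [-4.9,2.85,-5.33],
    [-6.2,3.61,-5.33],
    [-7.5,4.37,-5.33],
    [-8.8,5.13,-5.33],
    [-10.1,5.88,-5.33],
    [-11.2,6.52,-5.33],
    [-12.0,7.0,-5.33],
    [-12.36,7.2,-5.33],
    [-12.36,7.2,-5.33],
    [-12.36,7.2,-5.33],
    [-12.36,7.2,-5.33],
  ],
  twist=[
    [0,0,0],
    [0,0,0],
    [0,0,0],
    [0,0,0],
    [0,0,0],
    [0,0,0],
    [0,0,0],
    [0,0,0],
    [0,0,0],
    [0,0,0],
    [0,0,0],
    [0,0,0],
    [0,0,0],
    [0,0,0],
    [0,0,0],
    [0,0,0],
    [0,0,0],
    [0,0,0],
    [0,0,0],
    [0,0,0],
  ],
  claw=[-1,-1,-1,-1,-1,-1,-1,-1,-1,-1,-1,-1,-1,-1,-1,-1,-1,-1,-1,-1],
)

```text
time: 5.3
position: [0.6096, -0.1179, 0.19]
eef_rot: [-2.22, -2.223, 0.0]
wrist_force: [0.2, 0.7, 0.4]
grip_width: 0.0368
grip_force: 60.1
```

Run:
```python
from meas import *
s=telemetry.get_state();print(s["position"],s["wrist_force"],s["grip_width"])
c=read_camera("side");cv2.imwrite("pics/side1.png",c["color"][:,:,::-1])
for k in lids(c):
    e=cv2.fitEllipse(k);print(np.round(e[0],1),np.round(e[1],1),[ray(c,*e[0],s["position"][2]+.03)[:2].round(3)])
```

```text
[ 0.6096373  -0.11793356  0.19001563] [0.24284516 0.65922862 0.42501516] 0.03679746099532138
[389.2 314.5] [31.2 32.6] [array([ 0.357, -0.284])]
[334.5 263.4] [22.7 23.5] [array([ 0.366, -0.179])]
[629.  209.8] [20.1 26.3] [array([ 0.755, -0.421])]
[261.1 187.9] [25.1 30.5] [array([0.391, 0.008])]
[414.9 164.8] [ 9.7 19. ] [array([ 0.608, -0.129])]
```

View pics/side1.png

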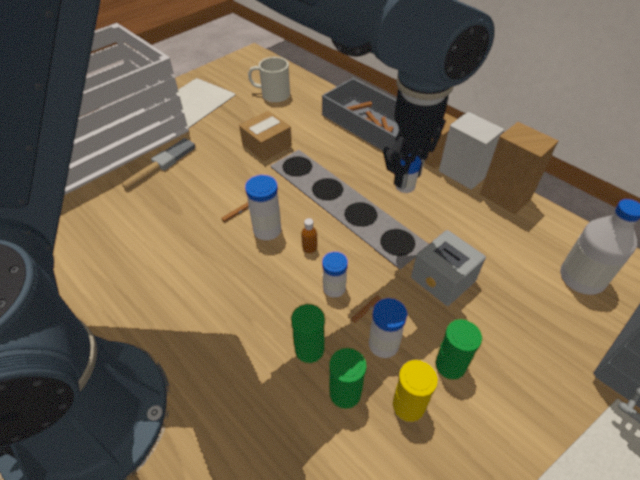

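Tub_s is held over mat_a: lid at (415,165), tub upright. Lowering.

Emit:
move_arm(
  linear=[
    [0,0,1.2],
    [0,0,2.4],
    [0,0,3.4],
    [0,0,4.1],
    [0,0,4.5],
    [0,0,4.75],
    [0,0,4.9],
    [0,0,4.96],
    [0,0,5.0],
    [0,0,5.0],
    [0,0,5.0],
  ],
  twist=[
    [0,0,0],
    [0,0,0],
    [0,0,0],
    [0,0,0],
    [0,0,0],
    [0,0,0],
    [0,0,0],
    [0,0,0],
    [0,0,0],
    [0,0,0],
    [0,0,0],
  ],
  claw=[-1,-1,-1,-1,-1,-1,-1,-1,-1,-1,-1],
)

```text
time: 6.45
position: [0.6104, -0.1193, 0.0403]
eef_rot: [2.221, 2.221, 0.001]
wrist_force: [-0.3, 0.1, -0.9]
grip_width: 0.0369
grip_force: 60.1
```

Emit:
move_arm(
  linear=[
    [0,0,0.02],
    [0,0,0.04],
    [0,0,0.04],
  ],
  twist=[
    [0,0,0],
    [0,0,0],
    [0,0,0],
  ],
  claw=[-1,-1,-1],
)

```text
time: 6.75
position: [0.6104, -0.1193, 0.0398]
eef_rot: [2.221, 2.221, 0.0]
wrist_force: [-4.0, 0.7, 11.5]
grip_width: 0.0369
grip_force: 60.8
```

Emit:
move_arm(
  linear=[
    [0,0,-0.02],
    [0,0,-0.02],
    [0,0,-0.02],
    [0,0,-0.02],
    [0,0,-0.02],
    [0,0,-0.02],
    [0,0,-0.02],
    [0,0,-0.02],
    [0,0,-0.5],
    [0,0,-1.5],
    [0,0,-3.0],
    [0,0,-4.0],
    [0,0,-5.0],
    [0,0,-5.0],
    [0,0,-5.0],
  ],
  twist=[
    [0,0,0],
    [0,0,0],
    [0,0,0],
    [0,0,0],
    [0,0,0],
    [0,0,0],
    [0,0,0],
    [0,0,0],
    [0,0,0],
    [0,0,0],
    [0,0,0],
    [0,0,0],
    [0,0,0],
    [0,0,0],
    [0,0,0],
  ],
  claw=[0.3,0.6,1,1,1,1,1,1,1,1,1,1,1,1,1],
)

```text
time: 8.25
position: [0.6102, -0.1193, 0.1897]
eef_rot: [2.22, 2.221, 0.001]
wrist_force: [-0.6, 0.8, -0.7]
grip_width: 0.0852
grip_force: 0.0
```

Emit:
move_arm(
  linear=[
    [0.1,-1.2,0],
    [0.2,-2.5,0],
    [0.3,-3.8,0],
    [0.4,-5,0],
    [0.49,-5.57,0],
    [0.49,-5.57,0],
    [0.49,-5.57,0],
    [0.49,-5.57,0],
    [0.49,-5.57,0.5],
    [0.49,-5.57,1.5],
    [0.49,-5.57,2.5],
    [0.49,-5.57,3.4],
    [0.49,-5.57,4.1],
    [0.49,-5.57,4.59],
    [0.49,-5.57,4.59],
    [0.49,-5.57,4.59],
  ],
  twist=[
    [0,0,0],
    [0,0,0],
    [0,0,0],
    [0,0,0],
    [0,0,0],
    [0,0,0],
    [0,0,0],
    [0,0,0],
    [0,0,0],
    [0,0,0],
    [0,0,0],
    [0,0,0],
    [0,0,0],
    [0,0,0],
    [0,0,0],
    [0,0,0],
  ],
  claw=[1,1,1,1,1,1,1,1,1,1,1,1,1,1,1,1],
)

```text
time: 9.85
position: [0.4435, -0.1046, 0.0509]
eef_rot: [-2.221, -2.222, 0.0]
wrist_force: [-0.2, -0.4, 0.4]
grip_width: 0.0854
grip_force: 0.0
```

Run:
```python
from meas import *
c=read_camera("side");cv2.imwrite("pics/side2.png",c["color"][:,:,::-1])
for k in lids(c):
    e=cv2.fitEllipse(k);print(np.round(e[0],1),np.round(e[1],1),[ray(c,*e[0],.069)[:2].round(3)])
```

```text
[389.1 314.6] [30.9 32.8] [array([ 0.439, -0.236])]
[337.9 265.4] [15.2 26.3] [array([ 0.452, -0.107])]
[398.8 223.7] [16.6 17.5] [array([ 0.607, -0.12 ])]
[629.  209.8] [20.2 26.1] [array([ 0.955, -0.413])]
[261.1 187.8] [25.  30.5] [array([0.484, 0.143])]
```

View pics/side2.png

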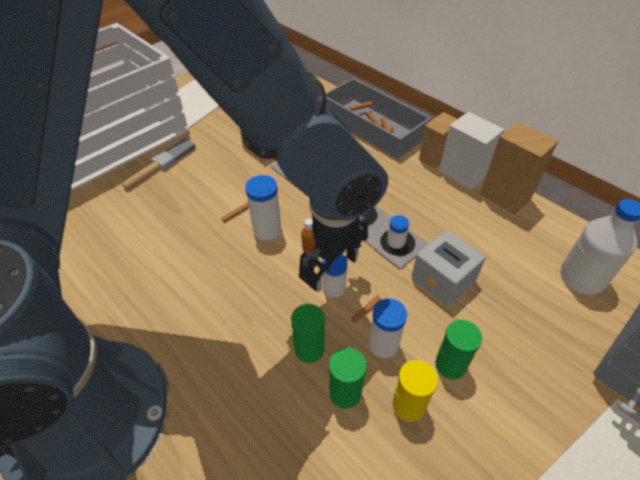

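Tub_s stands centred on mat_a: lid at (399,224), disc around it. The open fingers straddle tub_m at (335,270).

Emit:
move_arm(
  linear=[
    [0,0,0],
    [0,0,0],
    [0,0,0],
    [0,0,0],
    [0,0,0],
    [0,0,0],
    [0,0,0],
    [0,0,0],
    [0,0,0],
    [0,0,-0.3],
    [0,0,-1],
    [0,0,-2.2],
    [0,0,-3.3],
    [0,0,-4.0],
    [0,0,-4.0],
    [0,0,-4.0],
  ],
  twist=[
    [0,0,0],
    [0,0,0],
    [0,0,0],
    [0,0,0],
    [0,0,0],
    [0,0,0],
    [0,0,0],
    [0,0,0],
    [0,0,0],
    [0,0,0],
    [0,0,0],
    [0,0,0],
    [0,0,0],
    [0,0,0],
    [0,0,0],
    [0,0,0],
  ],
  claw=[-1,-1,-1,-1,-1,-1,-1,-1,-1,-1,-1,-1,-1,-1,-1,-1],
)

```text
time: 11.5
position: [0.4428, -0.1045, 0.1709]
eef_rot: [2.221, 2.222, 0.0]
wrist_force: [-0.2, -0.0, -0.9]
grip_width: 0.0451
grip_force: 61.4
```

Emit:
move_arm(
  linear=[
    [0.5,0.95,0],
    [1.1,2.1,0],
    [1.75,3.3,0],
    [2.35,4.5,0],
    [2.8,5.4,0],
    [3.01,5.73,0],
    [3.01,5.73,0],
    [3.01,5.73,0],
    [3.01,5.73,0],
    [3.01,5.73,0.8],
    [3.01,5.73,1.8],
    [3.01,5.73,2.7],
    [3.01,5.73,3.3],
    [3.01,5.73,3.55],
    [3.01,5.73,3.65],
    [3.01,5.73,3.68],
    [3.01,5.73,3.7],
    [3.01,5.73,3.7],
  ],
  twist=[
    [0,0,0],
    [0,0,0],
    [0,0,0],
    [0,0,0],
    [0,0,0],
    [0,0,0],
    [0,0,0],
    [0,0,0],
    [0,0,0],
    [0,0,0],
    [0,0,0],
    [0,0,0],
    [0,0,0],
    [0,0,0],
    [0,0,0],
    [0,0,0],
    [0,0,0],
    [0,0,0],
  ],
  claw=[-1,-1,-1,-1,-1,-1,-1,-1,-1,-1,-1,-1,-1,-1,-1,-1,-1,-1],
)

```text
time: 13.3
position: [0.6153, -0.0143, 0.0607]
eef_rot: [2.22, 2.221, 0.001]
wrist_force: [-0.4, -1.3, -0.3]
grip_width: 0.0449
grip_force: 61.6
```

Emit:
move_arm(
  linear=[
    [0,0,0.015],
    [0,0,0.03],
    [0,0,0.03],
  ],
  twist=[
    [0,0,0],
    [0,0,0],
    [0,0,0],
  ],
  claw=[-1,-1,-1],
)

```text
time: 13.6
position: [0.6154, -0.0143, 0.0607]
eef_rot: [2.22, 2.221, 0.001]
wrist_force: [-4.0, -0.0, 11.7]
grip_width: 0.0449
grip_force: 62.9
```

Contact. Release, rise, and go toward tub_l.

Emit:
move_arm(
  linear=[
    [0,0,-0.02],
    [0,0,-0.02],
    [0,0,-0.02],
    [0,0,-0.02],
    [0,0,-0.02],
    [0,0,-0.02],
    [0,0,-0.02],
    [0,0,-0.02],
    [0,0,-0.5],
    [0,0,-1.5],
    [0,0,-3.0],
    [0,0,-4.0],
    [0,0,-4.5],
    [0,0,-4.5],
    [0,0,-4.5],
  ],
  twist=[
    [0,0,0],
    [0,0,0],
    [0,0,0],
    [0,0,0],
    [0,0,0],
    [0,0,0],
    [0,0,0],
    [0,0,0],
    [0,0,0],
    [0,0,0],
    [0,0,0],
    [0,0,0],
    [0,0,0],
    [0,0,0],
    [0,0,0],
  ],
  claw=[0.3,0.6,1,1,1,1,1,1,1,1,1,1,1,1,1],
)

```text
time: 15.1
position: [0.6144, -0.0142, 0.193]
eef_rot: [-2.22, -2.221, 0.001]
wrist_force: [0.5, -0.5, -0.1]
grip_width: 0.0854
grip_force: 0.0
```

Emit:
move_arm(
  linear=[
    [-1,-0.84,0],
    [-2,-1.7,0],
    [-3.2,-2.7,0],
    [-4.5,-3.8,0],
    [-5.8,-4.9,0],
    [-7,-5.9,0],
    [-7.71,-6.51,0],
    [-7.71,-6.51,0],
    [-7.71,-6.51,0],
    [-7.71,-6.51,0],
    [-7.71,-6.51,0],
    [-7.71,-6.51,0.5],
    [-7.71,-6.51,1.5],
    [-7.71,-6.51,2.5],
    [-7.71,-6.51,3.4],
    [-7.71,-6.51,3.9],
    [-7.71,-6.51,4.0],
    [-7.71,-6.51,4.0],
    [-7.71,-6.51,4.0],
  ],
  twist=[
    [0,0,0],
    [0,0,0],
    [0,0,0],
    [0,0,0],
    [0,0,0],
    [0,0,0],
    [0,0,0],
    [0,0,0],
    [0,0,0],
    [0,0,0],
    [0,0,0],
    [0,0,0],
    [0,0,0],
    [0,0,0],
    [0,0,0],
    [0,0,0],
    [0,0,0],
    [0,0,0],
    [0,0,0],
  ],
  claw=[1,1,1,1,1,1,1,1,1,1,1,1,1,1,1,1,1,1,1],
)

```text
time: 17.0
position: [0.4203, -0.2456, 0.0748]
eef_rot: [2.22, 2.222, 0.0]
wrist_force: [-0.0, 0.4, -0.5]
grip_width: 0.0852
grip_force: 0.0
```

Emit:
move_arm(
  linear=[
    [0,0,0],
    [0,0,0],
    [0,0,0],
    [0,0,0],
    [0,0,0],
    [0,0,0],
    [0,0,0],
    [0,0,0],
    [0,0,0],
  ],
  twist=[
    [0,0,0],
    [0,0,0],
    [0,0,0],
    [0,0,0],
    [0,0,0],
    [0,0,0],
    [0,0,0],
    [0,0,0],
    [0,0,0],
  ],
  claw=[-1,-1,-1,-1,-1,-1,-1,-1,-1],
)

```text
time: 17.9
position: [0.4201, -0.2459, 0.0748]
eef_rot: [2.22, 2.221, 0.0]
wrist_force: [0.0, 0.2, 6.4]
grip_width: 0.0533
grip_force: 61.0
```

Run:
```python
from meas import *
c=read_camera("side");cv2.imwrite("pics/side3.png",c["color"][:,:,::-1])
c=read_camera("top")
for k in lids(c):
    e=cv2.fitEllipse(k);print(np.round(e[0],1),np.round(e[1],1),[ray(c,*e[0],z)[:2].round(4) for z in (.069,.091)])
```

```text
[246.2 241.9] [16.9 36.9] [array([0.469 , 0.1087]), array([0.4656, 0.1057])]
[355.1 175.2] [18.  18.3] [array([ 0.6076, -0.1167]), array([ 0.6015, -0.1153])]
[305.3 170.9] [21.3 21.8] [array([ 0.6179, -0.0131]), array([ 0.6117, -0.0137])]
[514.6  61.8] [18.4 21.2] [array([ 0.8538, -0.4619]), array([ 0.8428, -0.4537])]
```

View pics/side3.png

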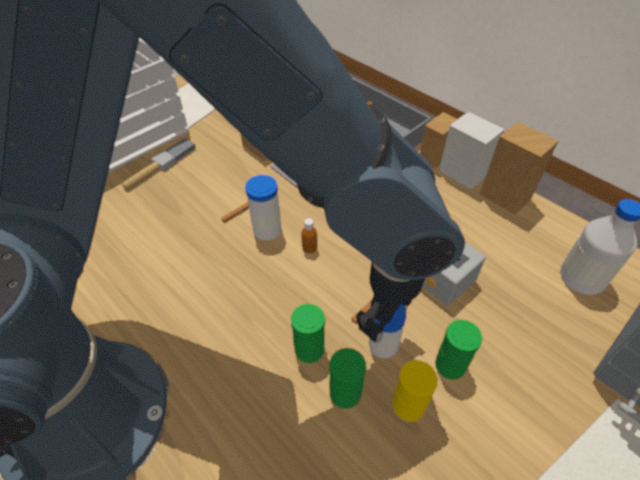

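Tub_l is gripped at (388,335), the bottle at (309,238) still stands, and tubs s and m sit within about 2 mm of their mat centres. Lifting and carrying to mat_c.

Emit:
move_arm(
  linear=[
    [0,0,-0.3],
    [0,0,-1],
    [0,0,-2.2],
    [0,0,-3.5],
    [0,0,-4.4],
    [0.8,0.48,-4.4],
    [1.8,1.08,-4.4],
    [3.0,1.8,-4.4],
    [4.2,2.52,-4.4],
    [5.4,3.24,-4.4],
    [6.6,3.96,-4.4],
    [7.8,4.68,-4.4],
    [9.0,5.4,-4.4],
    [10.1,6.06,-4.4],
    [10.9,6.54,-4.4],
    [11.19,6.71,-4.4],
    [11.19,6.71,-4.4],
    [11.19,6.71,-4.4],
    [11.19,6.71,-4.4],
  ],
  twist=[
    [0,0,0],
    [0,0,0],
    [0,0,0],
    [0,0,0],
    [0,0,0],
    [0,0,0],
    [0,0,0],
    [0,0,0],
    [0,0,0],
    [0,0,0],
    [0,0,0],
    [0,0,0],
    [0,0,0],
    [0,0,0],
    [0,0,0],
    [0,0,0],
    [0,0,0],
    [0,0,0],
    [0,0,0],
  ],
  claw=[-1,-1,-1,-1,-1,-1,-1,-1,-1,-1,-1,-1,-1,-1,-1,-1,-1,-1,-1],
)

```text
time: 19.9
position: [0.6204, 0.089, 0.2062]
eef_rot: [-2.222, -2.221, 0.001]
wrist_force: [-0.5, -0.7, -2.0]
grip_width: 0.0529
grip_force: 63.1
```

Emit:
move_arm(
  linear=[
    [0,0,0.8],
    [0,0,1.8],
    [0,0,2.7],
    [0,0,3.4],
    [0,0,3.8],
    [0,0,3.95],
    [0,0,4.03],
    [0,0,4.06],
    [0,0,4.06],
    [0,0,4.06],
  ],
  twist=[
    [0,0,0],
    [0,0,0],
    [0,0,0],
    [0,0,0],
    [0,0,0],
    [0,0,0],
    [0,0,0],
    [0,0,0],
    [0,0,0],
    [0,0,0],
  ],
  claw=[-1,-1,-1,-1,-1,-1,-1,-1,-1,-1],
)

```text
time: 20.9
position: [0.6212, 0.0902, 0.0849]
eef_rot: [2.221, 2.221, 0.001]
wrist_force: [-0.2, -0.3, -1.6]
grip_width: 0.0531
grip_force: 63.1
```

Emit:
move_arm(
  linear=[
    [0,0,0.02],
    [0,0,0.035],
    [0,0,0.035],
  ],
  twist=[
    [0,0,0],
    [0,0,0],
    [0,0,0],
  ],
  claw=[-1,-1,-1],
)

```text
time: 21.2
position: [0.6212, 0.0902, 0.0838]
eef_rot: [2.221, 2.221, 0.001]
wrist_force: [-0.6, -0.0, 5.0]
grip_width: 0.0529
grip_force: 63.6
```

Emit:
move_arm(
  linear=[
    [0,0,0],
    [0,0,0],
    [0,0,0],
    [0,0,0],
    [0,0,0],
    [0,0,0],
    [0,0,0],
    [0,0,0],
    [0,0,-0.5],
    [0,0,-1.5],
    [0,0,-3.0],
    [0,0,-4.0],
    [0,0,-4.5],
    [0,0,-4.5],
    [0,0,-4.5],
  ],
  twist=[
    [0,0,0],
    [0,0,0],
    [0,0,0],
    [0,0,0],
    [0,0,0],
    [0,0,0],
    [0,0,0],
    [0,0,0],
    [0,0,0],
    [0,0,0],
    [0,0,0],
    [0,0,0],
    [0,0,0],
    [0,0,0],
    [0,0,0],
  ],
  claw=[0.5,0.8,1,1,1,1,1,1,1,1,1,1,1,1,1],
)

```text
time: 22.7
position: [0.6203, 0.0901, 0.217]
eef_rot: [-2.22, -2.221, 0.002]
wrist_force: [0.7, -0.1, 0.4]
grip_width: 0.0851
grip_force: 0.0
```

Emit:
move_arm(
  linear=[
    [0,-1,0],
    [0.1,-2.3,0],
    [0.1,-3.6,0],
    [0.2,-4.9,0],
    [0.2,-5.73,0],
    [0.2,-5.73,0],
    [0.2,-5.73,0],
    [0.2,-5.73,0],
    [0.2,-5.73,0],
    [0.2,-5.73,0.5],
    [0.2,-5.73,1.5],
    [0.2,-5.73,2.5],
    [0.2,-5.73,3.4],
    [0.2,-5.73,3.9],
    [0.2,-5.73,4.03],
    [0.2,-5.73,4.03],
    [0.2,-5.73,4.03],
  ],
  twist=[
    [0,0,0],
    [0,0,0],
    [0,0,0],
    [0,0,0],
    [0,0,0],
    [0,0,0],
    [0,0,0],
    [0,0,0],
    [0,0,0],
    [0,0,0],
    [0,0,0],
    [0,0,0],
    [0,0,0],
    [0,0,0],
    [0,0,0],
    [0,0,0],
    [0,0,0],
  ],
  claw=[1,1,1,1,1,1,1,1,1,1,1,1,1,1,1,1,1],
)

```text
time: 24.4
position: [0.4496, 0.0962, 0.0979]
eef_rot: [2.221, 2.221, 0.001]
wrist_force: [-0.4, -0.5, 0.0]
grip_width: 0.0856
grip_force: 0.0
```

Emit:
move_arm(
  linear=[
    [0,0,0],
    [0,0,0],
    [0,0,0],
    [0,0,0],
    [0,0,0],
    [0,0,0],
    [0,0,0],
    [0,0,0],
    [0,0,0],
  ],
  twist=[
    [0,0,0],
    [0,0,0],
    [0,0,0],
    [0,0,0],
    [0,0,0],
    [0,0,0],
    [0,0,0],
    [0,0,0],
    [0,0,0],
  ],
  claw=[-1,-1,-1,-1,-1,-1,-1,-1,-1],
)

```text
time: 25.3
position: [0.4497, 0.0962, 0.0982]
eef_rot: [2.22, 2.221, 0.003]
wrist_force: [0.6, -0.7, 6.5]
grip_width: 0.0608
grip_force: 63.0
```

Emit:
move_arm(
  linear=[
    [0,0,-0.3],
    [0,0,-1],
    [0,0,-2.2],
    [0,0,-3.5],
    [0,0,-4.2],
    [0.5,0.9,-4.2],
    [1.1,2.0,-4.2],
    [1.7,3.1,-4.2],
    [2.3,4.2,-4.2],
    [2.9,5.3,-4.2],
    [3.27,5.89,-4.2],
    [3.27,5.89,-4.2],
    [3.27,5.89,-4.2],
    [3.27,5.89,-4.2],
  ],
  twist=[
    [0,0,0],
    [0,0,0],
    [0,0,0],
    [0,0,0],
    [0,0,0],
    [0,0,0],
    [0,0,0],
    [0,0,0],
    [0,0,0],
    [0,0,0],
    [0,0,0],
    [0,0,0],
    [0,0,0],
    [0,0,0],
  ],
  claw=[-1,-1,-1,-1,-1,-1,-1,-1,-1,-1,-1,-1,-1,-1],
)

```text
time: 26.7
position: [0.6249, 0.1939, 0.2235]
eef_rot: [-2.221, -2.221, 0.001]
wrist_force: [-0.2, -0.4, -2.6]
grip_width: 0.0613
grip_force: 66.4
```

Emit:
move_arm(
  linear=[
    [0,0,0.8],
    [0,0,1.8],
    [0,0,2.7],
    [0,0,3.3],
    [0,0,3.6],
    [0,0,3.75],
    [0,0,3.83],
    [0,0,3.86],
    [0,0,3.86],
    [0,0,3.86],
  ],
  twist=[
    [0,0,0],
    [0,0,0],
    [0,0,0],
    [0,0,0],
    [0,0,0],
    [0,0,0],
    [0,0,0],
    [0,0,0],
    [0,0,0],
    [0,0,0],
  ],
  claw=[-1,-1,-1,-1,-1,-1,-1,-1,-1,-1],
)

```text
time: 27.7
position: [0.6259, 0.1943, 0.1081]
eef_rot: [2.221, 2.221, 0.001]
wrist_force: [-0.1, -0.5, -2.5]
grip_width: 0.0609
grip_force: 66.4
```

Emit:
move_arm(
  linear=[
    [0,0,0.02],
    [0,0,0.035],
    [0,0,0.035],
  ],
  twist=[
    [0,0,0],
    [0,0,0],
    [0,0,0],
  ],
  claw=[-1,-1,-1],
)

```text
time: 28.0
position: [0.6259, 0.1944, 0.1073]
eef_rot: [2.221, 2.222, 0.001]
wrist_force: [0.1, -0.9, 5.8]
grip_width: 0.0609
grip_force: 67.2
```

Contact. Release, rise and draw back for a clear view.

Emit:
move_arm(
  linear=[
    [0,0,0],
    [0,0,0],
    [0,0,0],
    [0,0,0],
    [0,0,0],
    [0,0,0],
    [0,0,0],
    [0,0,0],
    [0,0,-0.5],
    [0,0,-1.5],
    [0,0,-3.0],
    [0,0,-4.0],
    [0,0,-4.5],
    [0,0,-4.5],
  ],
  twist=[
    [0,0,0],
    [0,0,0],
    [0,0,0],
    [0,0,0],
    [0,0,0],
    [0,0,0],
    [0,0,0],
    [0,0,0],
    [0,0,0],
    [0,0,0],
    [0,0,0],
    [0,0,0],
    [0,0,0],
    [0,0,0],
  ],
  claw=[0.5,0.8,1,1,1,1,1,1,1,1,1,1,1,1],
)

```text
time: 29.4
position: [0.6263, 0.1944, 0.2438]
eef_rot: [2.22, 2.22, 0.005]
wrist_force: [0.1, 0.5, -0.6]
grip_width: 0.0849
grip_force: 0.0
```

Emit:
move_arm(
  linear=[
    [0,-1,0],
    [0,-2,0],
    [0,-3,0],
    [0,-4.5,0],
    [0.5,-6,0],
    [1.5,-7,0],
    [2.5,-8,0],
    [3.5,-8.5,0],
    [4,-9,0],
    [4,-9,0],
    [4,-9,0],
    [4,-9,0],
    [4,-9,0],
  ],
  twist=[
    [0,0,0],
    [0,0,0],
    [0,0,0],
    [0,0,0],
    [0,0,0],
    [0,0,0],
    [0,0,0],
    [0,0,0],
    [0,0,0],
    [0,0,0],
    [0,0,0],
    [0,0,0],
    [0,0,0],
  ],
  claw=[1,1,1,1,1,1,1,1,1,1,1,1,1],
)

```text
time: 30.7
position: [0.3561, 0.3135, 0.2411]
eef_rot: [-2.222, -2.22, 0.001]
wrist_force: [0.6, 0.7, -0.2]
grip_width: 0.0855
grip_force: 0.0
```

Run:
```python
from meas import *
M=np.load("mats.npy")
s=telemetry.get_state();print(s["position"],s["time"])
for n in("top","side"):
    c=read_camera(n);cv2.imwrite(f"pics/{n}9.png",c["color"][:,:,::-1])
    for k in lids(c):
        e=cv2.fitEllipse(k)
        best=min(((np.linalg.norm(ray(c,*e[0],H[t]+.009)[:2]-M[i][:2]),t,(ray(c,*e[0],H[t]+.009)-M[i])[:2].round(4)) for i,t in enumerate(H)),key=lambda b:b[0])
        print(n,np.round(e[0],1),np.round(e[1],1),best[1:])
```

```text
[0.35608717 0.31349479 0.24105197] 30.7
top [355.1 175.2] [17.9 18.4] ('s', array([-0.0027,  0.0025]))
top [305.3 170.9] [21.3 21.8] ('m', array([-0.0037,  0.0008]))
top [253.9 164.6] [25.3 25.7] ('l', array([-0.0009, -0.0009]))
top [199.5 160. ] [30.  30.2] ('xl', array([-0.0018,  0.0001]))
top [514.6  61.9] [18.4 21.2] ('s', array([ 0.2433, -0.3427]))
side [398.8 223.7] [16.6 17.5] ('s', array([-0.0032, -0.0004]))
side [629.  209.8] [20.3 26.5] ('s', array([ 0.3453, -0.2943]))
side [361.5 188. ] [18.6 20.6] ('m', array([-0.0036, -0.0031]))
side [327.6 154.1] [19.4 23.3] ('l', array([-0.0009, -0.0049]))
side [294.2 123.1] [20.  26.6] ('xl', array([-0.0024, -0.0048]))
```

View pics/top9.png

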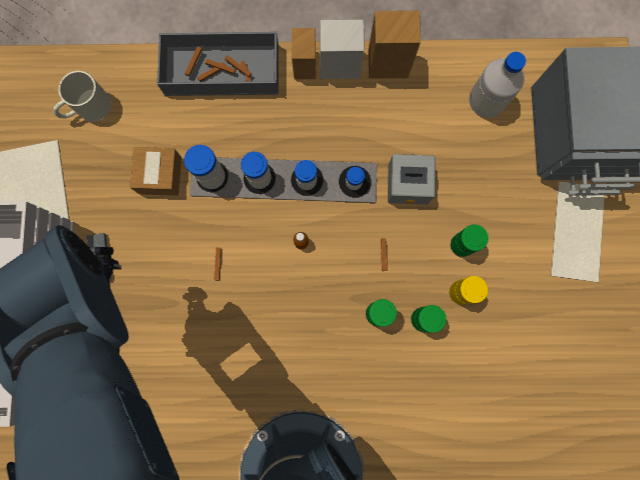

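View pics/side9.png

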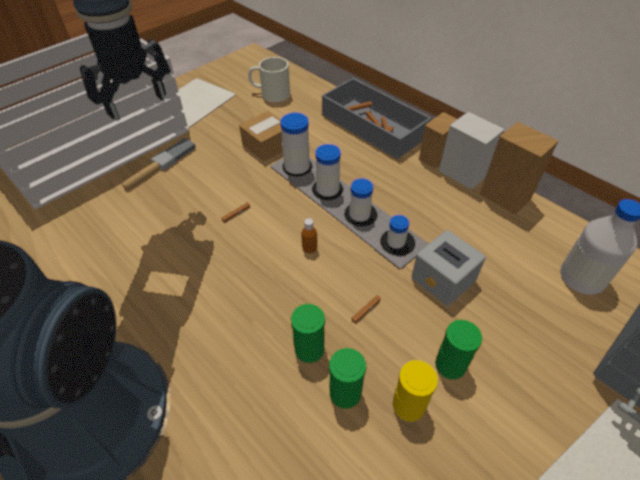

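Both views show all four tubs upright and centred on their mats. In the top view s is at (355,175) next to the coin box, then m (305,171), l (254,165) and xl (200,160). The bottle still stands at (301,240) and the gripper is clear.

```bash
python3 -c "from h import *; print(ticket.job_done())"
```

```text
the job is handed in; nothing more can be done
None
```

The job is handed in: all four tubs stand upright on their mats, smallest next to the coin box and largest at the far end, with centres measured within about 5 mm of the mat centres, and the bottle is still standing where it was.

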